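# Switch on the wok burner's blower under its splash guard

## Robot

A 6-joint arm with a two-finger parallel gripper is mounted at the origin on the work surface. World frame = base frame: x ahead of the robot, y to its left, z up, the work surface at z = 0. Lengths are in mm, angles in rad, forces in N, time in s.
With the tool pointing down it reaches from about 400 to 925 mm from the base axis. Payload 12.5 kg.
Tool frame: the origin (TCP) lies between the finger pads; the fingertips stand 14 mm ahead of it and the grasp point (between the pads) lies 5 mm behind it (robot.tips_ahead is the distance from the TCP to the fingertips, in mm); z points along the fingers, y is the line along which they close (so a half turn about z gives the same grasp; the last joint's range is limited). The gripper opens to 95 mm and grips with 3 to 60 N. Pads are 20 mm wide; open, the fingers measure 119 mm over their backs; the gripper's body (75 mm by 180 mm) begins 59 mm behind the grasp point.
Start: joints at [1.002, 0.491, 1.559, -0, 1.092, -0.106], TCP at [279.021, 559.279, 228.661] pointing down, gripper open.
Joint ranges: [-3.1, 3.1], [-0.84, 2.19], [0.05, 2.79], [-1.13, 4.28], [0.06, 2.93], [-2.69, 2.69]. Speed limits (rad/s): [2.22, 2.22, 2.79, 3.14, 3.14, 3.14].

## Interface

Orientations are given as a rotation vector (axis times angle).
In Python, from station import robot gives the robot as it stands. The module is installed in compiled form; this text tells all that it offers.
- The arm moves only by the tool move_arm, never from a script. Its argument "increments" is a list that holds one entry, the list of rows, each a list of 6 numbers: the shift along the tool's x, y, z in mm, then the turn, a rotation vector about the tool's x, y, z in degrees. A call has 1 to 8 rows; each row shifts and turns the commanded pose from where the row before left it, along the tool's axes as they then stand; what a row does not reach is not made up. A row lasts 1/8 s, in which the tool goes at most 62.5 mm and 10.7 degrees, less where a joint would pass 70% of its speed; a pose out of reach is approached as far as the arm can. A call is refused whole if a number of a shift passes 62.5 or a number of a turn 10.7, either way. A call with a gripper value outside its range is refused whole. "hand" is the opening, from 0 (shut) to 1 (fully open), set as the call begins (left out, the last holds). The fingers move at their own pace and stop on an object; the grip force is fixed at half the most. Time passes only in rows, so rows that do not move let the fingers close. It gives the time, the measured TCP pose, the force, the opening and the grip force at its end, in the units of the state.
- robot.get_state(): the state, without advancing time (a new reading comes with each control period).
- robot.get_image(name): name is "scene" or "side" or "wrist"; returns a dict with "image" (420x560x3 uint8, red, green, blue), "camera_matrix" (3x3 intrinsics, pixels), "rvec" (rotation vector, rad) and "tvec" (3), from world to camera coordinates, as OpenCV has them. Camera axes: x right, y down, z forward; pixel columns grow to the right and rows downward; lengths in mm; the calibration is good to about 2 mm. A picture is of the moment at which its call begins. There is no depth.
- robot.finish_job(): hands the job in; it is judged then, once.
Trained networks look in the newest picture that a camera, given by its name, has taken for a name from the list of things; names that differ only in an ending like _2 or _b are one class to them, and where a whole thing is asked for, a point or a joint stands for the part that bears it (a point fixed in the world has none). Each returns a list of dicts, best first, with "conf" (0 to 1); they miss things now and then, are a little off and sometimes report something else, mostly with a low value. They report only what shows in the picture. A call takes as long as a camera call. They do not tell look-alikes from the thing itself.
- robot.search_frame(camera, query): "location" ([x, y, z] in mm, in world coordinates, good to about 4 mm: the middle of the surface that is visible of it).
- robot.outline_of(camera, query): "pixels" (420x560 bool, what is visible of it).
- robot.tip_of(camera, query): "location" ([x, y, z] in mm, in world coordinates, good to about 4 mm: a listed point, or the origin of a listed thing).
The state is a dict: "time_s": time; "joints": joint angles; "qvel": joint speeds; "joint_torque": joint torques, N m; "position": TCP position; "eef_rot": TCP orientation; "wrist_force": force on the tool from outside, world axes, zero at the start; "wrist_torque": the same for the moment, N m; "opening": opening from 0.0 (shut) to 1.0 (fully open); "gripper_force": force on a finger pad.
Only numpy, scipy, OpenCV 4.12 (cv2) and the standard library are available. Lean on these libraries where they do the work, as an engineer would, in place of code of your own. Each camera call takes 0.05 s, during which the arm holds its last target. There are 200 camera calls.

## Task

Switch on the wok burner's blower: on the larger of the two grey splash-proof boxes, the oblong one with the long narrow tab, swing the guard flap up until it stands at least upright, flip the toggle underneath all the way over to its other side (to the left as seen from the tab side, where the robot stands), then lower the guard until it is shut again. Leave the smaller square socket box closed, and do not shift the two porcelain bowls.

Things in the scene. Friction and masses are not known exactly. Their poses are not given: they have to be found in the camera images.
- switch_box: The larger grey box, fixed to the counter: 120 mm (own x) by 160 mm (own y), 62 mm high, open on top, walls and floor 4 mm thick, covered by a white flap. Origin: centre of its underside. Own x points from the tab side to the hinge side (away from the robot, give or take 23 degrees), own y to the left as seen from the tab side, z up.
- flap (a joint): Angle of the larger box's guard flap, rad: 0 shut (flat on the box), 1.57 upright, 1.85 fully open, leaning back. Its hinge axis runs along the box's own y at own x = +58 mm, height 62 mm. The flap is a flat plate 118 mm long, 160 mm wide and 6 mm thick (its top at 68 mm when shut), 0.14 kg. A stiff hinge: it stays at any angle where it is left; turning it takes about 1 to 3 N at the tab, and to close it it must be pushed all the way down. It may start slightly ajar.
- flap_tab (a point): A point in the larger box's flap tab: a white tongue 24 mm wide (own y) and 10 mm thick that continues the flap's plane about 41 mm beyond its free edge, on the side towards the robot. The point lies midway in its width and thickness, 24 mm beyond the flap's free edge, 142 mm from the hinge axis; when shut it is 65 mm above the counter, with nothing below the tab.
- toggle (a joint): Angle of the toggle under the larger box's flap, rad: 0 (off) it leans 23 degrees to the box's own -y (right, seen from the tab side), 0.8 (on) it leans 23 degrees to own +y (left), with end stops at both. It stays where it is left; pushing its tip takes about 1.5 N.
- toggle_tip (a point): Centre of the black ball, 13 mm in diameter, at the toggle's tip. The lever is 10 mm thick and turns about own x; its pivot lies at the box's own x = -15 mm, y = 0, height 17 mm and the tip 36 mm from it, so the tip travels from own y = -14 to +14 mm at about 50 mm height, some 12 mm below the box's rim. Beside it the box is empty to the walls.
- socket_box: The smaller grey box, a covered socket, fixed: 90 by 90 mm square, 62 mm high, with a white flap with a short wide tab (50 mm wide, 21 mm long). Origin: centre of its underside. To be left alone.
- socket_flap (a joint): Angle of the smaller box's flap, rad: 0 shut. Leave it shut.
- bowl_a: White porcelain bowl, 110 mm across, 55 mm high, standing loose beyond the boxes. Origin: centre of its underside. Leave it where it is.
- bowl_b: A second such bowl, to the robot's left. Origin: centre of its underside. Leave it where it is.
Things that resemble listed ones, but are neither listed nor needed, are in the scene too. Leave any orange look-alike of the switch_box alone.

How it is judged:
By the outcome, as a careful person would: the job done as asked, in the order asked, and still so for the second after the job is handed in, with the robot touching nothing.
It also fails if it takes over 61 s, if anything falls off the work surface, if the arm or the gripper's body presses on something with over 40 N, if the wrist force passes 120 N, or if a joint passes its speed limit or range.

## Working session

There is one attempt and no reset: what is moved stays moved. The work goes in short steps, Python scripts to look and compute and a tool call to move; the robot and the scene stay as the last step left them, time stands still between calls to the robot, and variables do not carry over. Pictures are saved under pics/ and viewed, at most 11 in all, crops included, and the job is handed in when it is done.

Besides the shell and the picture viewer there is one more tool, called after "Call:" in YAML: its name, and indented under it one key for each argument. move_arm: Moves the arm, as the interface text tells. Its arguments: {"type":"object","properties":{"increments":{"type":"array","items":{"type":"array","items":{"type":"array","items":{"type":"number"}}}},"hand":{"type":"number"}},"required":["increments"]}

```bash
mkdir -p pics; cat > h.py <<'E'
import numpy as np, cv2
from station import robot
def save(cam,fn):
    d=robot.get_image(cam); cv2.imwrite('pics/'+fn,d['image'][:,:,::-1]); return d
def proj(d,P):
    return cv2.projectPoints(np.array(P,float).reshape(-1,3),np.array(d['rvec']),np.array(d['tvec']),np.array(d['camera_matrix']),None)[0].reshape(-1,2)
E
python3 - <<'E'
from h import *
im=[]
for c in ['scene','side']:
    d=save(c,c+'0.png')
    for q in ['switch_box','flap_tab','socket_box','bowl_a','toggle_tip']:
        for r in robot.tip_of(c,q)[:4]: print(c,q,np.round(r['location']),round(r['conf'],2),proj(d,r['location'])[0].round())
s=robot.get_state(); print(s['time_s'],s['position'],s['eef_rot'])
E
```

```text
scene switch_box [326. 144.   5.] 0.83 [284. 183.]
scene switch_box [513.  -9.   2.] 0.75 [228. 222.]
scene switch_box [542. 219.  -3.] 0.65 [314. 229.]
scene flap_tab [454. 211.  73.] 0.82 [310. 186.]
scene flap_tab [242. 129.  63.] 0.7 [279. 153.]
scene flap_tab [431. -42.  64.] 0.62 [217. 186.]
scene socket_box [ 572. -218.    1.] 0.89 [144. 237.]
scene bowl_a [738.  30.   1.] 0.62 [237. 283.]
scene bowl_a [366. 470.   0.] 0.57 [395. 190.]
scene bowl_a [541. 219.  -2.] 0.42 [314. 228.]
side switch_box [514. -15.  -3.] 0.79 [269. 267.]
side switch_box [322. 142.  -3.] 0.73 [191. 233.]
side switch_box [539. 223.  -1.] 0.58 [268. 211.]
side flap_tab [429. -36.  66.] 0.71 [233. 253.]
side flap_tab [237. 124.  61.] 0.59 [155. 219.]
side flap_tab [456. 214.  71.] 0.58 [239. 193.]
side flap_tab [539. 222.   1.] 0.3 [268. 211.]
side socket_box [ 579. -222.    3.] 0.58 [310. 330.]
side socket_box [741.  30.   0.] 0.27 [354. 248.]
side bowl_a [374. 472.   2.] 0.98 [211. 171.]
side bowl_a [742.  31.   2.] 0.61 [354. 247.]
0.6 [278.98754666 559.27897105 228.68314509] [7.20447268e-01 3.05783856e+00 1.86418843e-04]
```

View pics/scene0.png

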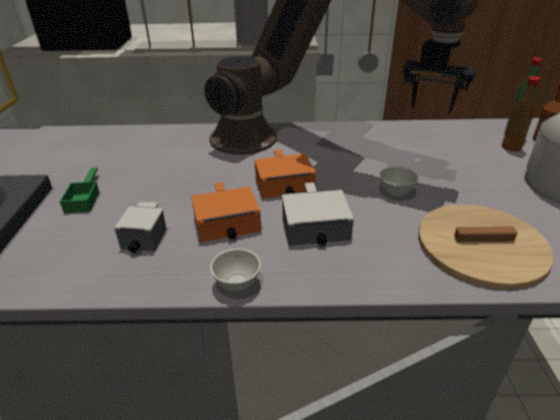

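View pics/side0.png

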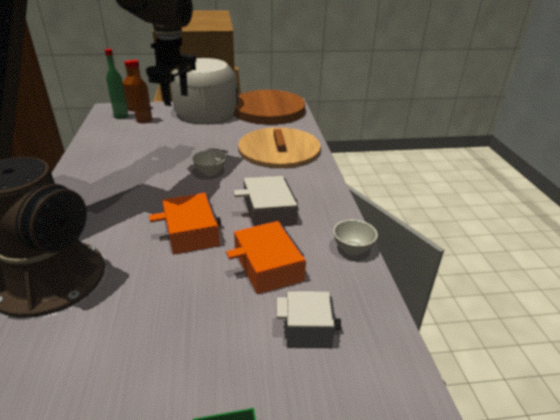

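The scene picture shows the grey long-tab box at pixels (316,215), with its tab at (310,188). The two orange look-alikes are at (285,175) and (228,212), the socket box is at (142,227), and the bowls are at (237,270) and (398,180). In the side picture the target is at (270,200). So the target is the box at about (540,221), yaw about 5°.

```bash
cat >> h.py <<'E'
from scipy.spatial.transform import Rotation as Ro
def goal(pos,yaw,tilt=0):
    """tool down, tool y along box own +-y (yaw, rad); prints tool-frame shift & turn"""
    s=robot.get_state(); R=Ro.from_rotvec(s['eef_rot'])
    best=None
    for f in (0,np.pi):
        G=Ro.from_euler('z',yaw+f)*Ro.from_euler('x',np.pi)
        t=(R.inv()*G).as_rotvec(degrees=True)
        if best is None or np.linalg.norm(t)<np.linalg.norm(best): best=t
    print('t',round(s['time_s'],2),'pos',s['position'].round(1) if hasattr(s['position'],'round') else s['position'],'shift',R.inv().apply(np.array(pos)-s['position']).round(1),'turn',best.round(1),'open',s['opening'],'F',np.round(s['wrist_force'],1),'q',np.round(s['joints'],2))
E
python3 - <<'E'
from h import *
goal([470,214,240],0.09)
print(Ro.from_rotvec(robot.get_state()['eef_rot']).as_matrix().round(2))
E
```

```text
t 0.6 pos [279.  559.3 228.7] shift [-325.1 -223.7  -11.3] turn [  0.    0.  -31.7] open 1.003030068622114 F [-0.3  0.1  0.1] q [ 1.    0.49  1.56  0.    1.09 -0.11]
[[-0.89  0.45  0.  ]
 [ 0.45  0.89  0.  ]
 [-0.    0.   -1.  ]]
```

Call:
move_arm:
  increments:
    - [[0,0,0,0,0,-10.5],[0,0,0,0,0,-10.5],[0,0,0,0,0,-10.5],[-32,-50,0,0,0,0],[-32,-50,0,0,0,0],[-32,-50,0,0,0,0],[-32,-50,0,0,0,0],[-32,-50,0,0,0,0]]
  hand: 0.6

```text
time_s: 1.6
position: [461.1, 322.5, 228.9]
eef_rot: [-0.137, 3.138, 0.0]
wrist_force: [0.9, 0.4, 0.7]
opening: 0.6
gripper_force: 0.0
```

Call:
move_arm:
  increments:
    - [[0,-50,0,0,0,0],[0,-50,0,0,0,0],[0,0,0,0,0,0]]

```text
time_s: 1.98
position: [469.2, 222.0, 228.9]
eef_rot: [-0.131, 3.139, -0.0]
wrist_force: [0.6, -0.1, 0.6]
opening: 0.597
gripper_force: 0.0
```

```bash
python3 - <<'E'
from h import *
goal([470,214,240],0.09)
d=save('wrist','w1.png')
for c in ['wrist','scene','side']:
  for q in ['switch_box','flap_tab','toggle_tip']:
    for r in robot.tip_of(c,q)[:3]: print(c,q,np.round(r['location'],1),round(r['conf'],2),proj(d,r['location'])[0].round())
E
```

```text
t 1.98 pos [469.2 222.  228.9] shift [ -0.2  -8.1 -11.1] turn [-0.   0.  -0.4] open 0.5969488665523333 F [ 0.6 -0.1  0.6] q [ 0.31  0.34  1.82 -0.    0.99 -1.34]
wrist switch_box [ 5.417e+02  2.221e+02 -3.000e-01] 0.83 [277. 243.]
wrist switch_box [516.3 -14.9  -2.8] 0.81 [ 94. 209.]
wrist switch_box [ 3.223e+02  1.411e+02 -2.000e-01] 0.57 [222.  55.]
wrist flap_tab [465.5 210.2  73.3] 0.81 [271. 196.]
wrist flap_tab [435.5 -36.2  65.4] 0.59 [ 29. 145.]
scene switch_box [326.3 144.5   5.1] 0.83 [224.  58.]
scene switch_box [512.8  -9.3   1.6] 0.75 [ 97. 208.]
scene switch_box [541.7 219.   -3. ] 0.65 [275. 242.]
scene flap_tab [454.3 211.4  72.6] 0.82 [273. 185.]
scene flap_tab [242.1 129.4  63. ] 0.7 [198. -63.]
scene flap_tab [431.2 -42.   64.5] 0.62 [ 23. 140.]
side switch_box [514.3 -15.   -3.3] 0.79 [ 94. 208.]
side switch_box [322.5 141.9  -3. ] 0.73 [223.  56.]
side switch_box [539.  222.7  -1.1] 0.58 [278. 241.]
side flap_tab [429.  -36.1  66.2] 0.71 [ 28. 139.]
side flap_tab [237.  124.5  60.6] 0.59 [193. -68.]
side flap_tab [456.4 213.9  71.1] 0.58 [275. 187.]
```

View pics/w1.png

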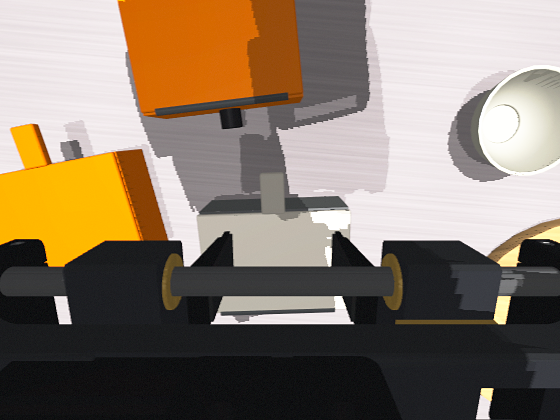

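The wrist view shows the tab from (272,173) to (272,212), with the flap's free edge running from (199,213) to (350,209). I'll fit the yaw from those edges.

```bash
python3 - <<'E'
from h import *
import itertools
d=save('wrist','w2.png')
def pts(x,y,yaw,th):
    c,s=np.cos(yaw),np.sin(yaw); out=[]
    for r,oy in [(118,80),(118,-80),(159,12),(159,-12)]:
        ox=58-r*np.cos(th)-6*np.sin(th)*0-0; oz=62+r*np.sin(th)+(6 if r==118 else 8)*np.cos(th)
        out.append([x+c*ox-s*oy,y+s*ox+c*oy,oz])
    return out
for yaw in (0.02,.05,.08,.11):
  print(yaw,proj(d,pts(541,221,yaw,0.06)).round().tolist())
im=d['image'][150:270,180:370]; cv2.imwrite('pics/c2.png',cv2.resize(im[:,:,::-1],None,fx=4,fy=4,interpolation=cv2.INTER_CUBIC))
E
```

```text
0.02 [[353.0, 217.0], [198.0, 207.0], [290.0, 174.0], [266.0, 172.0]]
0.05 [[352.0, 215.0], [196.0, 209.0], [287.0, 173.0], [263.0, 172.0]]
0.08 [[350.0, 213.0], [194.0, 212.0], [284.0, 173.0], [260.0, 173.0]]
0.11 [[349.0, 210.0], [193.0, 214.0], [281.0, 173.0], [257.0, 173.0]]
```

View pics/c2.png

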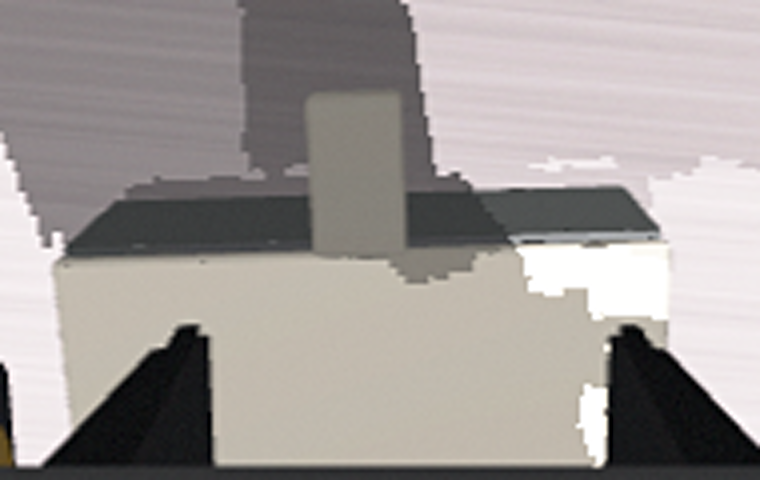

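```bash
python3 - <<'E'
from h import *
goal([456,211.5,63],0.11)
E
```

```text
t 2.52 pos [468.7 224.9 228.6] shift [ 13.8 -12.3 165.6] turn [ 0.  -0.  -1.3] open 0.6019948667979448 F [-0.6 -0.2 -1.1] q [ 0.32  0.34  1.81  0.    0.99 -1.34]
```

Call:
move_arm:
  increments:
    - [[7,-6,0,0,0,-1.3],[7,-6,25,0,0,0],[0,0,30,0,0,0],[0,0,30,0,0,0],[0,0,30,0,0,0],[0,0,20,0,0,0],[0,0,0,0,0,0],[0,0,0,0,0,0]]

```text
time_s: 3.52
position: [456.2, 211.2, 94.4]
eef_rot: [-0.173, 3.136, 0.0]
wrist_force: [0.7, -0.2, 0.9]
opening: 0.599
gripper_force: 0.0
```

```bash
python3 - <<'E'
from h import *
goal([456,211.5,63],0.11)
save('wrist','w3.png')
E
```

```text
t 3.52 pos [456.2 211.2  94.4] shift [ 0.2  0.4 31.4] turn [ 0.  0. -0.] open 0.5993741664745085 F [ 0.7 -0.2  0.9] q [ 0.3   0.51  1.99  0.    0.64 -1.38]
```

View pics/w3.png

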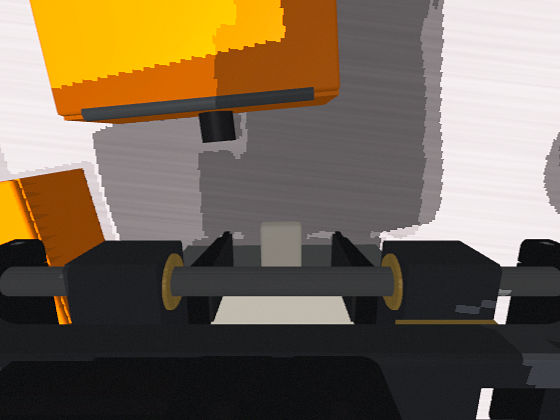

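The tab, at (281,240), sits centred between the fingertips at (229,235) and (338,235). Next I lower and grip.

Call:
move_arm:
  increments:
    - [[0,0,16,0,0,0],[0,0,15,0,0,0],[0,0,0,0,0,0]]

```text
time_s: 3.95
position: [455.8, 211.1, 62.1]
eef_rot: [0.172, -3.136, 0.0]
wrist_force: [0.1, -0.0, -0.0]
opening: 0.598
gripper_force: 0.0
```

Call:
move_arm:
  increments:
    - [[0,0,0,0,0,0],[0,0,0,0,0,0],[0,0,0,0,0,0],[0,0,0,0,0,0],[0,0,0,0,0,0],[0,0,0,0,0,0]]
  hand: 0

```text
time_s: 4.7
position: [456.2, 210.6, 62.7]
eef_rot: [-0.173, 3.137, -0.001]
wrist_force: [2.1, -5.9, 0.5]
opening: 0.248
gripper_force: 30.0
```

```bash
python3 - <<'E'
from h import *
goal([456,211.5,63],0.11)
import math
r=143
for a,b in ((0.04,.9),(.9,1.78)):
  t=np.linspace(a,b,9); X=-r*np.cos(t); Z=r*np.sin(t)
  print([[round(-x,1),round(-z,1)] for x,z in zip(np.diff(X),np.diff(Z))])
E
```

```text
t 4.7 pos [456.2 210.6  62.7] shift [ 0.1  0.9 -0.3] turn [-0.  0.  0.] open 0.24822719200967394 F [ 2.1 -5.9  0.5] q [ 0.3   0.57  2.01 -0.    0.56 -1.38]
[[np.float64(-1.4), np.float64(-15.3)], [np.float64(-3.1), np.float64(-15.1)], [np.float64(-4.7), np.float64(-14.6)], [np.float64(-6.2), np.float64(-14.1)], [np.float64(-7.7), np.float64(-13.3)], [np.float64(-9.1), np.float64(-12.4)], [np.float64(-10.3), np.float64(-11.4)], [np.float64(-11.5), np.float64(-10.2)]]
[[np.float64(-12.8), np.float64(-9.1)], [np.float64(-13.8), np.float64(-7.6)], [np.float64(-14.5), np.float64(-6.1)], [np.float64(-15.1), np.float64(-4.4)], [np.float64(-15.5), np.float64(-2.7)], [np.float64(-15.7), np.float64(-1.0)], [np.float64(-15.7), np.float64(0.7)], [np.float64(-15.5), np.float64(2.4)]]
```

Call:
move_arm:
  increments:
    - [[-1.4,0,-15.3,0,0,0],[-3.1,0,-15.1,0,0,0],[-4.7,0,-14.6,0,0,0],[-6.2,0,-14.1,0,0,0],[-7.7,0,-13.3,0,0,0],[-9.1,0,-12.4,0,0,0],[-10.3,0,-11.4,0,0,0],[-11.5,0,-10.2,0,0,0]]

```text
time_s: 5.7
position: [509.8, 216.9, 168.9]
eef_rot: [0.172, -3.136, 0.001]
wrist_force: [2.2, -0.4, -9.7]
opening: 0.25
gripper_force: 30.0
```

```bash
python3 - <<'E'
from h import *
d=save('scene','s4.png')['image'][120:300,150:450]
e=save('side','e4.png')['image'][120:300,150:450]
cv2.imwrite('pics/c4.png',cv2.resize(np.vstack([d,e])[:,:,::-1],None,fx=1.65,fy=1.65,interpolation=cv2.INTER_CUBIC))
print(robot.tip_of('side','flap_tab')[:2],robot.tip_of('scene','flap_tab')[:2])
E
```

```text
[{'location': [236.4, 128.3, 65.3], 'conf': 0.92}, {'location': [431.1, -36.8, 67.1], 'conf': 0.8}] [{'location': [243.6, 127.3, 65.8], 'conf': 0.91}, {'location': [509.0, 219.3, 171.8], 'conf': 0.76}]
```

View pics/c4.png

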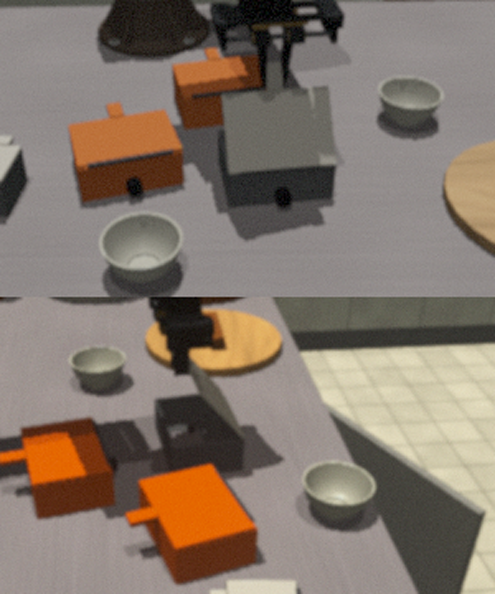

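The flap follows the grip: in the crop it is about half open, with the tab held at (275,75). I continue the arc.

Call:
move_arm:
  increments:
    - [[-12.8,0,-9.1,0,0,0],[-13.8,0,-7.6,0,0,0],[-14.5,0,-6.1,0,0,0],[-15.1,0,-4.4,0,0,0],[-15.5,0,-2.7,0,0,0],[-15.7,0,-1,0,0,0],[-15.7,0,0.7,0,0,0],[-15.5,0,2.4,0,0,0]]

```text
time_s: 6.9
position: [627.3, 230.7, 197.5]
eef_rot: [0.172, -3.136, -0.001]
wrist_force: [-2.9, 1.0, 7.1]
opening: 0.25
gripper_force: 30.0
```

```bash
python3 - <<'E'
from h import *
goal([600,227,200],.11)
d=save('scene','s5.png')['image'][120:300,150:450]
e=save('side','e5.png')['image'][120:300,150:450]
cv2.imwrite('pics/c5.png',cv2.resize(np.vstack([d,e])[:,:,::-1],None,fx=1.65,fy=1.65,interpolation=cv2.INTER_CUBIC))
for c in('side','scene'):
  for q in ('flap_tab','toggle_tip'): print(c,q,[(np.round(r['location']),r['conf']) for r in robot.tip_of(c,q)])
E
```

```text
t 6.9 pos [627.3 230.7 197.5] shift [27.6 -0.7 -2.5] turn [ 0.1 -0.  -0. ] open 0.24985332754569115 F [-2.9  1.   7.1] q [ 0.25  0.58  1.48  0.    1.08 -1.43]
side flap_tab [(array([432., -36.,  64.]), 0.77), (array([620., 230., 200.]), 0.6), (array([237., 128.,  60.]), 0.59)]
side toggle_tip [(array([528., 202.,  48.]), 0.56)]
scene flap_tab [(array([243., 131.,  65.]), 0.92), (array([430., -37.,  65.]), 0.9), (array([611., 231., 202.]), 0.87)]
scene toggle_tip [(array([ 571., -220.,    2.]), 0.15)]
```

View pics/c5.png

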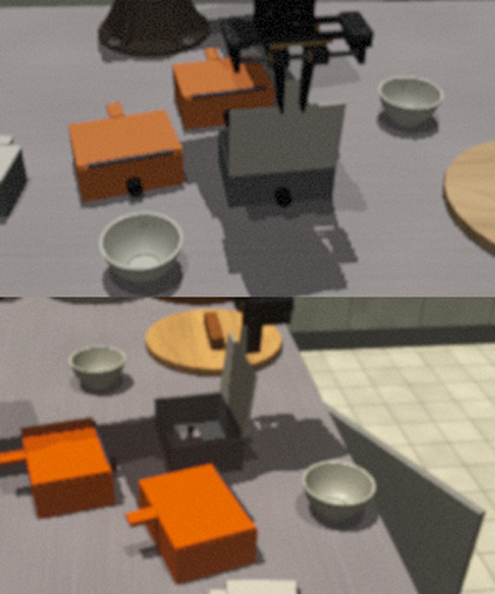

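Upright with margin: the flap leans back, at about 1.77 rad. I release, lift clear, close the fingers and go above the box's right side.

Call:
move_arm:
  increments:
    - [[0,0,0,0,0,0],[0,0,0,0,0,0],[0,0,0,0,0,0],[0,0,-20,0,0,0],[0,0,-30,0,0,0],[0,0,0,0,0,0]]
  hand: 0.6

```text
time_s: 7.95
position: [628.3, 230.2, 248.9]
eef_rot: [-0.172, 3.133, 0.001]
wrist_force: [-0.7, -0.3, -0.4]
opening: 0.598
gripper_force: 0.0
```

Call:
move_arm:
  increments:
    - [[34,-15,0,0,0,0],[34,-15,0,0,0,0],[34,-15,0,0,0,0],[0,0,40,0,0,0],[0,0,40,0,0,0],[0,0,0,0,0,0],[0,0,0,0,0,0]]
  hand: 0

```text
time_s: 8.82
position: [531.6, 174.3, 167.6]
eef_rot: [-0.172, 3.136, 0.0]
wrist_force: [0.1, 0.5, 0.5]
opening: 0.001
gripper_force: 0.0
```

```bash
python3 - <<'E'
from h import *
goal([531,174.6,56],.11)
for c in('side','wrist'):
  for q in ('flap_tab','toggle_tip','switch_box'): print(c,q,[(np.round(r['location']),r['conf']) for r in robot.tip_of(c,q)])
save('wrist','w6.png')
E
```

```text
t 8.82 pos [531.6 174.3 167.6] shift [  0.6   0.4 111.6] turn [ 0.  0. -0.] open 0.0005706128735893917 F [0.1 0.5 0.5] q [ 0.2   0.47  1.79  0.    0.88 -1.48]
side flap_tab [(array([432., -36.,  64.]), 0.77), (array([620., 230., 200.]), 0.6), (array([237., 128.,  60.]), 0.59)]
side toggle_tip [(array([528., 202.,  48.]), 0.56)]
side switch_box [(array([323., 143.,  -4.]), 0.84), (array([540., 223.,   2.]), 0.75), (array([513., -19.,  -1.]), 0.6)]
wrist flap_tab [(array([463., 208.,  77.]), 0.84)]
wrist toggle_tip []
wrist switch_box [(array([543., 223.,   2.]), 0.74), (array([321., 144.,  -0.]), 0.58)]
```

View pics/w6.png

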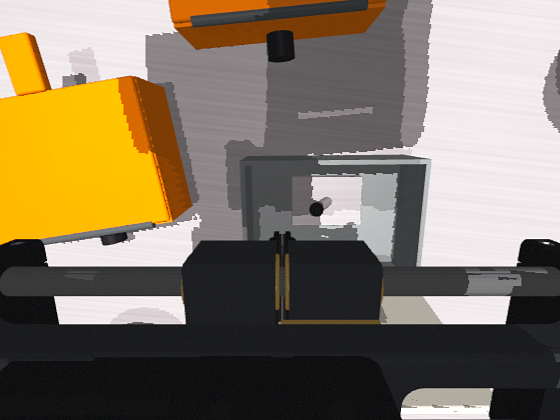

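The box is open: the toggle's ball is at (316,209) and leans right, and the fingertips at (283,238) are over the free space beside it. Next I lower and push left.

Call:
move_arm:
  increments:
    - [[0,0,30,0,0,0],[0,0,30,0,0,0],[0,0,30,0,0,0],[0,0,21,0,0,0],[0,0,0,0,0,0],[0,0,0,0,0,0]]

```text
time_s: 9.93
position: [531.6, 174.3, 56.7]
eef_rot: [-0.172, 3.136, 0.0]
wrist_force: [0.1, -0.3, 0.4]
opening: 0.004
gripper_force: 0.0
```

Call:
move_arm:
  increments:
    - [[0,8,0,0,0,0],[0,8,0,0,0,0],[0,6,0,0,0,0],[0,6,0,0,0,0],[0,6,0,0,0,0],[0,4,0,0,0,0],[0,0,0,0,0,0]]

```text
time_s: 10.8
position: [526.8, 212.4, 55.7]
eef_rot: [0.173, -3.137, -0.0]
wrist_force: [0.3, -0.2, 1.1]
opening: 0.002
gripper_force: 0.0
```

Call:
move_arm:
  increments:
    - [[0,2,0,0,0,0],[0,2,0,0,0,0],[0,0,0,0,0,0]]

```text
time_s: 11.18
position: [526.5, 216.0, 55.7]
eef_rot: [0.172, -3.137, -0.0]
wrist_force: [-0.4, -0.5, -0.7]
opening: 0.004
gripper_force: 0.3
```

```bash
python3 - <<'E'
from h import *
goal([531,221,56],.11)
e=save('side','e7.png')['image'][150:240,220:330]
w=save('wrist','w7.png')['image']
a=cv2.resize(e,(660,540),interpolation=cv2.INTER_CUBIC)
cv2.imwrite('pics/c7.png',a[:,:,::-1])
for c in('side','wrist'):
  print(c,[(np.round(r['location']),r['conf']) for r in robot.tip_of(c,'toggle_tip')])
E
```

```text
t 11.18 pos [526.5 216.   55.7] shift [-5.1  4.5 -0.3] turn [ 0. -0. -0.] open 0.004017467555508548 F [-0.4 -0.5 -0.7] q [ 0.27  0.64  1.85  0.    0.65 -1.41]
side [(array([525., 227.,  50.]), 0.56)]
wrist []
```

View pics/c7.png

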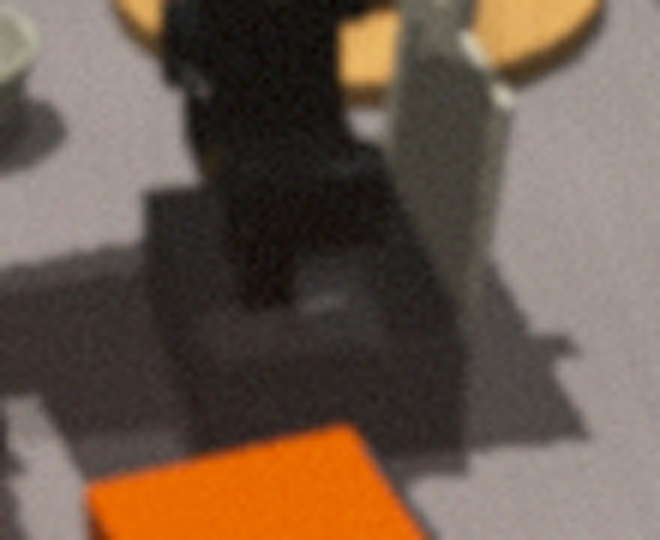

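The fingers are inside the box at crop pixels (265,290), and the force is still low. I push on until the end stop is felt.

Call:
move_arm:
  increments:
    - [[0,2,0,0,0,0],[0,1,0,0,0,0],[0,0,0,0,0,0]]

```text
time_s: 11.75
position: [526.3, 219.0, 55.8]
eef_rot: [-0.172, 3.137, 0.0]
wrist_force: [0.3, -1.0, -0.1]
opening: 0.003
gripper_force: 0.4
```

Call:
move_arm:
  increments:
    - [[0,2,0,0,0,0],[0,1,0,0,0,0],[0,0,0,0,0,0]]

```text
time_s: 12.12
position: [526.0, 220.8, 55.8]
eef_rot: [0.173, -3.136, 0.002]
wrist_force: [1.9, -12.2, -0.3]
opening: 0.006
gripper_force: 5.6
```

The end stop is felt at 12 N. I back off, rise and check.

Call:
move_arm:
  increments:
    - [[0,-15,0,0,0,0],[0,-17,0,0,0,0],[0,0,-30,0,0,0],[0,0,-40,0,0,0],[0,0,-40,0,0,0],[0,0,0,0,0,0]]

```text
time_s: 12.88
position: [530.6, 189.6, 168.6]
eef_rot: [-0.171, 3.132, 0.002]
wrist_force: [-0.4, -1.1, -0.4]
opening: 0.004
gripper_force: 0.0
```

```bash
python3 - <<'E'
from h import *
goal([628,230.5,197.5],.11)
save('side','e8.png')
d=save('wrist','w8.png'); w=d['image']; b=proj(d,[[527.6,205.5,50],[524.5,233,50]]); print(b)
cv2.imwrite('pics/c8.png',cv2.resize(w[140:260,220:440],(660,360),interpolation=cv2.INTER_CUBIC)[:,:,::-1])
for c in('side','wrist'):
  for q in('toggle_tip','flap_tab'): print(c,[(np.round(r['location']),r['conf']) for r in robot.tip_of(c,q)])
E
```

```text
t 12.88 pos [530.6 189.6 168.6] shift [-101.4   30.   -28.3] turn [ 0.1  0.3 -0. ] open 0.003881202271154301 F [-0.4 -1.1 -0.4] q [ 0.23  0.47  1.78  0.    0.88 -1.45]
[[299.75309333 208.40349362]
 [330.4475718  208.27818342]]
side [(array([738.,  33.,   0.]), 0.58), (array([524., 230.,  46.]), 0.54)]
side [(array([433., -37.,  68.]), 0.92), (array([614., 231., 199.]), 0.84), (array([238., 130.,  63.]), 0.8)]
wrist [(array([522., 234.,  50.]), 0.66)]
wrist [(array([431., -34.,  66.]), 0.79)]
```

View pics/c8.png

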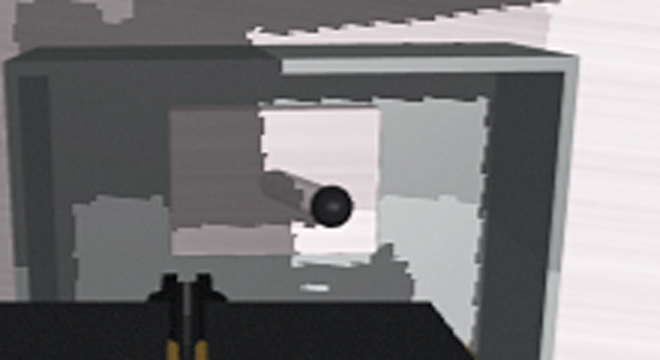

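The ball, at (330,209) in the full picture, is exactly at the predicted "on" place. I go back to the tab and re-grip.

Call:
move_arm:
  increments:
    - [[0,0,-40,0,0,0],[0,0,-40,0,0,0],[-34,10,0,0,0,0],[-34,10,0,0,0,0],[-32,10,0,0,0,0],[0,0,0,0,0,0],[0,0,0,0,0,0]]
  hand: 0.6

```text
time_s: 14.05
position: [624.8, 230.6, 244.9]
eef_rot: [0.172, -3.135, 0.001]
wrist_force: [0.4, -0.8, 0.3]
opening: 0.592
gripper_force: 0.0
```

Call:
move_arm:
  increments:
    - [[0,0,25,0,0,0],[0,0,25,0,0,0],[0,0,0,0,0,0],[0,0,0,0,0,0]]

```text
time_s: 14.55
position: [625.2, 230.7, 196.4]
eef_rot: [-0.172, 3.137, 0.0]
wrist_force: [-0.8, 0.6, -0.1]
opening: 0.598
gripper_force: 0.0
```

Call:
move_arm:
  increments:
    - [[0,0,0,0,0,0],[0,0,0,0,0,0],[0,0,0,0,0,0],[0,0,0,0,0,0],[0,0,0,0,0,0],[0,0,0,0,0,0]]
  hand: 0

```text
time_s: 15.3
position: [625.6, 230.6, 195.9]
eef_rot: [-0.172, 3.137, -0.0]
wrist_force: [-0.8, -2.5, 1.0]
opening: 0.25
gripper_force: 30.0
```

Gripped at the same opening. Next is the reverse arc.

Call:
move_arm:
  increments:
    - [[15,0,-2.4,0,0,0],[15.7,0,-0.7,0,0,0],[15.7,0,1,0,0,0],[15.5,0,2.7,0,0,0],[15.1,0,4.4,0,0,0],[14.5,0,6.1,0,0,0],[13.8,0,7.6,0,0,0],[12.8,0,9.1,0,0,0]]

```text
time_s: 16.3
position: [507.9, 216.9, 168.6]
eef_rot: [-0.173, 3.135, -0.002]
wrist_force: [2.3, -11.0, 3.3]
opening: 0.25
gripper_force: 30.0
```

Call:
move_arm:
  increments:
    - [[11.5,0,10.2,0,0,0],[10.3,0,11.4,0,0,0],[9.1,0,12.4,0,0,0],[7.7,0,13.3,0,0,0],[6.2,0,14.1,0,0,0],[4.7,0,14.6,0,0,0],[3.1,0,15.1,0,0,0],[0,0,0,0,0,0]]

```text
time_s: 17.3
position: [454.1, 210.6, 76.0]
eef_rot: [0.173, -3.133, 0.004]
wrist_force: [-1.3, -16.7, 0.3]
opening: 0.247
gripper_force: 30.0
```

```bash
python3 - <<'E'
from h import *
goal([456.5,211.5,60],.11)
E
```

```text
t 17.3 pos [454.1 210.6  76. ] shift [-2.5  0.7 16. ] turn [-0.1 -0.2  0. ] open 0.24715841309392358 F [ -1.3 -16.7   0.3] q [ 0.3   0.54  2.01 -0.    0.6  -1.38]
```

Call:
move_arm:
  increments:
    - [[-0.5,1,8,0,0,0],[0,0,7,0,0,0],[0,0,0,0,0,0]]

```text
time_s: 17.68
position: [453.5, 210.7, 61.0]
eef_rot: [0.173, -3.13, 0.006]
wrist_force: [-4.1, -25.0, -0.2]
opening: 0.254
gripper_force: 30.0
```

Call:
move_arm:
  increments:
    - [[0,0,0,0,0,0],[0,0,0,0,0,0],[0,0,0,0,0,0],[0,0,-25,0,0,0],[0,0,-25,0,0,0],[0,0,0,0,0,0]]
  hand: 0.6

```text
time_s: 18.42
position: [456.9, 213.7, 113.3]
eef_rot: [-0.172, 3.133, 0.002]
wrist_force: [0.6, 0.7, 0.5]
opening: 0.598
gripper_force: 0.0
```

Call:
move_arm:
  increments:
    - [[-15,0,0,0,0,0],[-10,0,0,0,0,0],[0,0,0,0,0,0],[0,0,0,0,0,0]]
  hand: 0

```text
time_s: 18.92
position: [480.8, 215.8, 111.4]
eef_rot: [0.172, -3.136, 0.0]
wrist_force: [-0.5, 0.5, 0.2]
opening: 0.236
gripper_force: 0.0
```

Call:
move_arm:
  increments:
    - [[0,0,12,0,0,0],[0,0,8,0,0,0],[0,0,4,0,0,0],[0,0,2,0,0,0],[0,0,2,0,0,0],[0,0,0,0,0,0]]
  hand: 0

```text
time_s: 19.68
position: [481.1, 216.0, 84.3]
eef_rot: [-0.172, 3.137, 0.0]
wrist_force: [-1.2, 0.0, 2.7]
opening: 0.001
gripper_force: 1.5
```

Call:
move_arm:
  increments:
    - [[0,0,1,0,0,0],[0,0,1,0,0,0],[0,0,0,0,0,0]]

```text
time_s: 20.05
position: [481.2, 216.0, 83.8]
eef_rot: [-0.172, 3.135, 0.001]
wrist_force: [-7.2, -1.4, 26.0]
opening: 0.002
gripper_force: 12.8
```

Firm stop: 26 N at about the shut height. I retreat and check.

Call:
move_arm:
  increments:
    - [[0,0,-30,0,0,0],[0,0,-50,0,0,0],[0,0,-50,0,0,0],[0,0,0,0,0,0]]

```text
time_s: 20.55
position: [482.3, 216.4, 215.3]
eef_rot: [-0.172, 3.13, 0.003]
wrist_force: [0.2, 0.6, -0.1]
opening: 0.006
gripper_force: 0.0
```

```bash
python3 - <<'E'
from h import *
d=save('scene','s9.png')['image'][120:300,150:450]
e=save('side','e9.png')['image'][120:300,150:450]
cv2.imwrite('pics/c9.png',cv2.resize(np.vstack([d,e])[:,:,::-1],None,fx=1.65,fy=1.65,interpolation=cv2.INTER_CUBIC))
save('wrist','w9.png')
for c in('side','scene','wrist'):
  for q in ('flap_tab','bowl_a'): print(c,q,[np.round(r['location']).tolist() for r in robot.tip_of(c,q)])
E
```

```text
side flap_tab [[455.0, 210.0, 62.0], [431.0, -39.0, 64.0], [238.0, 129.0, 63.0]]
side bowl_a [[374.0, 475.0, 1.0], [743.0, 34.0, 4.0]]
scene flap_tab [[243.0, 126.0, 62.0], [454.0, 212.0, 63.0], [434.0, -39.0, 63.0]]
scene bowl_a [[739.0, 31.0, -2.0], [371.0, 469.0, -1.0]]
wrist flap_tab [[430.0, -34.0, 67.0], [463.0, 209.0, 68.0]]
wrist bowl_a [[373.0, 463.0, 2.0], [465.0, 211.0, 66.0]]
```

View pics/c9.png

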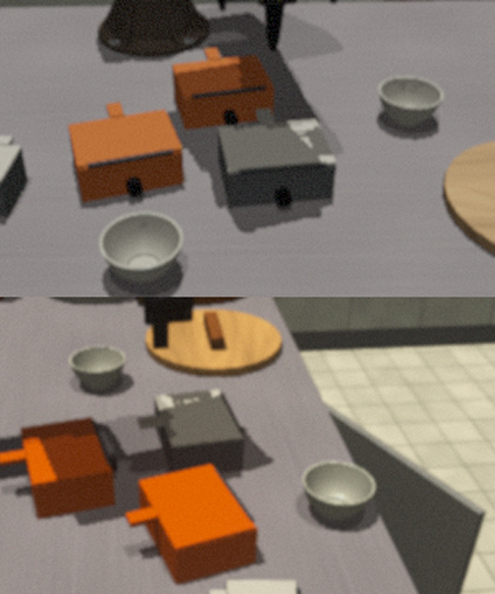

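The flap lies flat on the box in both crops, at (275,150) and (200,425), with the tab at about 63 mm height. The bowls have not moved and the gripper is clear of everything.

```bash
python3 -c "
from station import robot
print(robot.finish_job())"
```

```text
the job is handed in; nothing more can be done
None
```

The job is handed in after about 21 s of robot time: guard swung past upright, toggle pushed left to its end stop, guard pressed shut again; the bowls had not moved and the socket box was not touched.

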